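# Tip the whetstone out of its sleeve and lay it on the mat

## Robot

A 6-joint arm with a two-finger parallel gripper is mounted at the origin on a cart in front of the work surface, level with it; the furniture and walls round the work are solid. World frame = base frame: x ahead of the robot, y to its left, z up, the work surface at z = 0. Lengths are in m, angles in rad, forces in N, time in s.
With the tool pointing down it reaches from about 0.3 to 0.875 m from the base axis. Payload 4.2 kg.
Tool frame: the origin (TCP) lies on the centre line of the jaws, within the pads' length; the fingertips stand 8 mm ahead of it and the grasp point (between the pads) lies 11 mm behind it (arm.finger_overhang is the distance from the TCP to the fingertips, in m); z points along the fingers, y is the line along which they close (so a half turn about z gives the same grasp; the last joint's range is limited). The gripper opens to 85 mm and grips with 20 to 120 N. Pads are 22 mm wide; open, the fingers measure 114 mm over their backs; the gripper's body (76 mm by 85 mm) begins 54 mm behind the grasp point. The pads swing forward as they close: fully open they stand 13 mm farther back than shut.
Start: joints at [-1.174, 0.32, 1.565, -0, 1.257, -0.02], TCP at [0.233, -0.526, 0.239] pointing down, gripper open.
Joint ranges: [-3.11, 3.11], [-0.84, 2.01], [0.21, 2.61], [-1.34, 4.49], [0.05, 2.63], [-2.56, 2.56]. Speed limits (rad/s): [2.57, 2.57, 3.14, 3.14, 3.14, 3.14].

## Interface

Orientations are given as [roll, pitch, yaw] about the fixed x, y, z axes, in that order (R = Rz(yaw) Ry(pitch) Rx(roll)).
In Python, from rig import arm gives the robot as it stands. The module is installed in compiled form; this text tells all that it offers.
- The arm moves only by the tool move_arm, never from a script. Its argument "commands" is one flat list of numbers, 5 for each row, row after row: the closure in counts, from 0 (fully open) to 255 (shut), then the shift along the tool's x, y, z in mm, then the turn about the tool's z in degrees. A call has 1 to 5 rows; each row shifts and turns the commanded pose from where the row before left it, along the tool's axes as they then stand; what a row does not reach is not made up. A row lasts 1/10 s, in which the tool goes at most 50 mm and 8.59 degrees, less where a joint would pass 70% of its speed; a pose out of reach is approached as far as the arm can. A call with a gripper value outside its range is refused whole. The fingers move at their own pace and stop on an object; the grip force is fixed at half the most. Time passes only in rows, so rows that do not move let the fingers close. It gives the time, the measured TCP pose, the force, the opening and the grip force at its end, in the units of the state.
- arm.read_state(): the state, without advancing time (a new reading comes with each control period).
- arm.get_image(name): name is "side" or "top" or "wrist"; returns a dict with "color" (420x560x3 uint8, blue, green, red), "vfov" (degrees; the focal length in pixels is half the picture's height over the tangent of half this angle, whatever the lens; pixels are square), "cx", "cy" (the principal point, pixels), "position" and "attitude" of the camera in the world. Camera axes: x right, y up, looking along -z (the intrinsics and any distortion apply to the point x, -y, -z); pixel columns grow to the right and rows downward; lengths in m; the calibration is good to about 2 mm. A picture is of the moment at which its call begins. There is no depth.
- arm.job_done(): hands the job in; it is judged then, once.
Trained networks look in the newest picture that a camera, given by its name, has taken for a name from the list of things; names that differ only in an ending like _2 or _b are one class to them, and where a whole thing is asked for, a point or a joint stands for the part that bears it (a point fixed in the world has none). Each returns a list of dicts, best first, with "confidence" (0 to 1); they miss things now and then, are a little off and sometimes report something else, mostly with a low value. They report only what shows in the picture. A call takes as long as a camera call. They do not tell look-alikes from the thing itself.
- arm.spot_in(camera, name): "extent" ([left, top, width, height] in pixels, round what is visible of it).
- arm.pinpoint(camera, name): "centre" ([column, row] in pixels: a listed point, or the origin of a listed thing).
The state is a dict: "time_s": time; "joint_pos": joint angles; "qd": joint speeds; "joint_efforts": joint torques, N m; "ee_pos": TCP position; "tcp_rot": TCP orientation; "wrist_force": force on the tool from outside, world axes, zero at the start; "wrist_torque": the same for the moment, N m; "gripper_width": opening from 0.0 (shut) to 1.0 (fully open); "finger_force": force on a finger pad.
Only numpy, scipy, OpenCV 4.12 (cv2) and the standard library are available. Lean on these libraries where they do the work, as an engineer would, in place of code of your own. Each camera call takes 0.05 s, during which the arm holds its last target. There are 200 camera calls.

## Task

Get the whetstone ready for sharpening: tip the blue swivelling sleeve mouth-down by pushing on it, so that the stone slides forward until its end stands on the open tongue, then grip that exposed end, draw the stone out and lay it flat in the middle of the round dark mat. Let go of it, do not drop it, and do not disturb the shaker, the spice jar and the kitchen timer.

Things in the scene. Friction and masses are not known exactly. Their poses are not given: they have to be found in the camera images.
- pivot (a point): Middle of the sleeve's swivel axis, 165 mm up, on a fixed stand (wood base 150 x 94 mm, 17 mm high; two dark steel cheeks, 36 mm wide along the sleeve, 182 mm high, 76 mm apart over their bolts, one each side of the sleeve). Its -x points level towards the sleeve's mouth, y is the swivel axis, z up. Place and yaw (within 20 degrees of mouth towards -x) change each time.
- sleeve (a joint): Tilt of the sleeve: 0 level, positive mouth-down, hard stops at -0.12 and 0.42 rad. The swivel is stiff (0.35 N m, some 5 to 8 N pressed near the mouth) and stays where it is left. The stone begins to slide somewhere between 0.18 and 0.36 rad, by hidden friction; at the 0.42 stop it always slides.
- mouth (a point): Centre of the blue sleeve's mouth, 80 mm from the pivot; turns with the sleeve: -x points out along it, z is its up. Square tube 46 wide x 42 high outside, 40 x 36 mm inside, 170 deep to the closed end. Its floor goes on past the mouth as an open tongue 22 wide, 65 mm long, ending in a lip 5.5 mm above the floor, where the stone stops. Raise the stone 7 to 11 mm square to the floor to draw it out over the lip.
- press_pad (a point): Point on the top face of the sleeve's roof, on its middle line, 14 mm inside the mouth: a good place to push down. It turns with the sleeve (66 mm from the pivot along the sleeve, 21 mm above the sleeve's middle line).
- stone_center (a point): Centre of the whetstone, a bar 150 long (x) x 32 wide (y) x 22 high (z) mm, 0.13 to 0.26 kg, white above, brick-red below. It starts in the sleeve by the closed end, x along the sleeve, centre 5 to 15 mm behind the pivot. Slid out against the lip, its centre is about 70 mm from the pivot towards the mouth, 7 mm below the sleeve's middle line, and 65 mm of it stands in the open.
- mat: Round silicone pot mat, dark with a red edge, 173 mm in diameter and 6 mm thick, fixed to the worktop; origin at the centre of its underside. It lies to the left or to the right of the stand.
- shaker: Bystander: shaker with grey top, 44 mm wide, 90 mm high, origin under its foot.
- jar: Bystander: spice jar with red cap, 45 mm wide, 106 mm high, origin under its foot.
- timer: Bystander: round red and cream kitchen timer, 63 mm wide, 53 mm high, origin under its foot.
- dish: White porcelain dish with a leaf border, 196 mm in diameter, 63 mm high, fixed, empty, not used; it stands on the side where the mat is not. Origin under its centre.
Mind the look-alikes: they are no part of the job. There is more than one size of the mat; the one meant has the size given above.

How it is judged:
On the way, in this order (a step that is already met when the one before it is completed fails the run):
1. the sleeve is tipped mouth-down and the stone, untouched by the fingers, has slid at least 45 mm out of the mouth (value of joint sleeve above 0.12 rad and x of stone_center in the frame of mouth between -0.01 and 0.03 m and contact force between the fingers and stone below 0.2 N), for 0.2 s.
2. the stone is drawn wholly out of the sleeve, held in the fingers (x of stone_center in the frame of mouth below -0.078 m and contact force between the fingers and stone above 2 N), for 0.1 s.
At the end, for the whole second after the job is handed in: The stone lies flat (within 7 degrees) on the mat, its centre within 35 mm of the mat's centre, at rest and released; shaker, jar and timer are still where they stood (horizontal distance between stone_center and mat below 0.035 m and height (world z) of stone_center between 0.012 and 0.022 m and (angle between stone_center's own z axis and vertical below 0.12 rad or angle between stone_center's own z axis and vertical above 3.02 rad) and contact force between stone and mat above 0.5 N and linear speed of stone below 0.02 m/s and contact force between the fingers and stone below 0.1 N); the robot touches nothing.
It fails at once if the stone is dropped: out of the sleeve, clear of the fingers and faster than 0.7 m/s (distance between stone_center and mouth above 0.095 m and contact force between the fingers and stone below 0.1 N and linear speed of stone above 0.7 m/s).
It fails at once if the shaker is moved by more than 20 mm (distance of shaker from where it was at the start of the episode above 0.02 m).
It fails at once if the jar is moved by more than 20 mm (distance of jar from where it was at the start of the episode above 0.02 m).
It fails at once if the timer is moved by more than 20 mm (distance of timer from where it was at the start of the episode above 0.02 m).
It also fails if it takes over 64 s, if anything falls off the work surface, if the arm or the gripper's body presses on something with over 40 N, if the wrist force passes 120 N, or if a joint passes its speed limit or range.

## Working session

There is one attempt and no reset: what is moved stays moved. The work goes in short steps, Python scripts to look and compute and a tool call to move; the robot and the scene stay as the last step left them, time stands still between calls to the robot, and variables do not carry over. Pictures are saved under pics/ and viewed, at most 10 in all, crops included, and the job is handed in when it is done.

Besides the shell and the picture viewer there is one more tool, called in YAML: its name, and indented under it one key for each argument. move_arm: Moves the arm, as the interface text tells. Its arguments: {"type":"object","properties":{"commands":{"type":"array","items":{"type":"number"}}},"required":["commands"]}

```bash
mkdir -p pics
cat > h.py <<'E'
from rig import arm
import numpy as np, cv2
from scipy.spatial.transform import Rotation as R
def cam(n):
    return arm.get_image(n)
def att(c):
    a=np.array(c["attitude"],float)
    if a.shape==(3,3): return a
    return R.from_euler('xyz',a).as_matrix() if a.size==3 else R.from_quat(a).as_matrix()
def ray(c,u,v):
    f=c["color"].shape[0]/2/np.tan(np.radians(c["vfov"])/2)
    d=np.array([(u-c["cx"])/f,-(v-c["cy"])/f,-1]); return np.array(c["position"]),att(c)@d
def onz(c,u,v,z):
    p,d=ray(c,u,v); return p+d*(z-p[2])/d[2]
def proj(c,P):
    f=c["color"].shape[0]/2/np.tan(np.radians(c["vfov"])/2)
    q=att(c).T@(np.array(P)-np.array(c["position"])); return np.array([c["cx"]-f*q[0]/q[2], c["cy"]+f*q[1]/q[2]])
def tri(c1,a,c2,b):
    p,d=ray(c1,*a);q,e=ray(c2,*b);d/=np.linalg.norm(d);e/=np.linalg.norm(e)
    s=np.linalg.lstsq(np.c_[d,-e],q-p,rcond=None)[0]; A=p+d*s[0];B=q+e*s[1]
    return (A+B)/2,np.linalg.norm(A-B)
E
python3 - <<'E'
from h import *
cs={}
for n in ("top","side"):
    c=cam(n);cs[n]=c;cv2.imwrite(f"pics/{n}0.png",c["color"])
    print(n,{k:v for k,v in c.items() if k!="color"})
    for t in ("pivot","mouth","press_pad","stone_center","mat","shaker","jar","timer","dish"):
        print(t,[(np.round(x["centre"],1).tolist(),round(x["confidence"],2)) for x in arm.pinpoint(n,t)][:3])
print(arm.read_state())
E
```

```text
top {'vfov': 56.46271577379709, 'cx': 286.05869809429527, 'cy': 212.03700801983157, 'position': array([0.43929018, 0.00555051, 1.27340627]), 'attitude': array([ 0.09995798, -0.01582842, -1.54992257])}
pivot [([265.5, 175.2], 0.75)]
mouth [([267.4, 205.7], 0.81)]
press_pad [([266.0, 196.0], 0.73)]
stone_center []
mat [([235.1, 254.4], 0.8), ([298.9, 258.5], 0.8), ([169.2, 243.8], 0.65)]
shaker [([340.8, 177.7], 0.62)]
jar [([153.3, 180.0], 0.68), ([264.6, 203.2], 0.21)]
timer [([188.4, 170.5], 0.88)]
dish [([385.7, 227.0], 0.86)]
side {'vfov': 48.18433686471505, 'cx': 280.21200128845413, 'cy': 212.13393884968332, 'position': array([-0.44254976, -0.88079084,  1.02558981]), 'attitude': array([ 0.98230344, -0.02294675, -0.84507736])}
pivot [([289.0, 191.0], 0.72)]
mouth [([268.9, 197.4], 0.71), ([338.8, 253.7], 0.19)]
press_pad [([276.0, 191.6], 0.56)]
stone_center []
mat [([219.4, 247.5], 0.86), ([258.7, 269.4], 0.78), ([190.2, 213.6], 0.57)]
shaker [([339.8, 252.9], 0.8)]
jar [([219.2, 187.2], 0.77), ([188.4, 214.7], 0.52)]
timer [([242.4, 199.2], 0.74)]
dish [([350.7, 296.5], 0.91)]
{'time_s': 1.0, 'joint_pos': array([-1.17396087e+00,  3.19563950e-01,  1.56447227e+00, -7.13002854e-06,
        1.25741954e+00, -2.00102950e-02]), 'qd': array([-3.34834495e-05, -1.18175814e-03, -1.30923807e-04, -5.80389050e-05,
       -1.69320018e-03, -4.44027151e-05]), 'joint_efforts': array([ 6.00096246e-04, -4.15415168e+01, -2.34425086e+01, -1.05838674e-05,
        2.85081842e-04, -1.33477366e-05]), 'ee_pos': array([ 0.23280483, -0.52578137,  0.23936946]), 'tcp_rot': array([3.14145592e+00, 9.52080080e-06, 4.16847947e-01]), 'wrist_force': array([ 0.96961259,  0.68159178, -0.76128823]), 'wrist_torque': array([ 0.01055839,  0.06520004, -0.04778623]), 'finger_force': 0.0, 'gripper_width': 1.0003487420091297}
```

```bash
python3 - <<'E'
import cv2,numpy as np
a=cv2.imread("pics/top0.png")[120:330,110:480]; b=cv2.imread("pics/side0.png")[130:340,120:490]
cv2.imwrite("pics/both0.png",cv2.resize(np.vstack([a,b]),None,fx=1.42,fy=1.42,interpolation=cv2.INTER_CUBIC))
from h import *
t=np.load
E
python3 - <<'E'
from h import *
top=cam("top");side=cam("side")
P={"pivot":((265.5,175.2),(289,191)),"mouth":((267.4,205.7),(268.9,197.4)),"pad":((266,196),(276,191.6)),"mat1":((235.1,254.4),(219.4,247.5)),"mat2":((298.9,258.5),(258.7,269.4)),"mat3":((169.2,243.8),(190.2,213.6)),"shaker":((340.8,177.7),(339.8,252.9)),"jar":((153.3,180),(219.2,187.2)),"timer":((188.4,170.5),(242.4,199.2)),"dish":((385.7,227),(350.7,296.5))}
for k,(a,b) in P.items():
    p,e=tri(top,a,side,b);print(k,p.round(3),round(e,4),onz(top,*a,0).round(3),onz(side,*b,0).round(3))
for n in("top","side"):
  for t in("mat","dish","shaker"): print(n,t,[(np.round(x["extent"]).tolist(),round(x["confidence"],2)) for x in arm.spot_in(n,t)][:3])
E
```

```text
pivot [0.665 0.045 0.154] 0.0189 [0.688 0.058 0.   ] [0.869 0.202 0.   ]
mouth [0.568 0.043 0.172] 0.0023 [0.587 0.05  0.   ] [0.773 0.228 0.   ]
pad [0.597 0.044 0.182] 0.0121 [0.619 0.055 0.   ] [0.827 0.238 0.   ]
mat1 [ 0.427  0.152 -0.023] 0.0016 [0.426 0.15  0.   ] [0.408 0.128 0.   ]
mat2 [ 0.417 -0.056  0.002] 0.002 [ 0.417 -0.057  0.   ] [ 0.417 -0.054  0.   ]
mat3 [0.459 0.356 0.014] 0.0095 [0.456 0.363 0.   ] [0.474 0.369 0.   ]
shaker [ 0.688 -0.192 -0.012] 0.0007 [ 0.686 -0.191  0.   ] [ 0.674 -0.2    0.   ]
jar [0.663 0.416 0.019] 0.0095 [0.663 0.426 0.   ] [0.687 0.437 0.   ]
timer [ 0.702  0.315 -0.014] 0.0036 [0.698 0.313 0.   ] [0.688 0.297 0.   ]
dish [ 0.528 -0.344 -0.011] 0.0057 [ 0.526 -0.339  0.   ] [ 0.52  -0.352  0.   ]
top mat [([282.0, 240.0, 36.0, 38.0], 0.82), ([142.0, 216.0, 55.0, 52.0], 0.79)]
top dish [([361.0, 197.0, 67.0, 64.0], 0.65)]
top shaker [([339.0, 170.0, 15.0, 16.0], 0.48)]
side mat [([239.0, 261.0, 37.0, 21.0], 0.83), ([201.0, 237.0, 37.0, 20.0], 0.77), ([198.0, 205.0, 15.0, 21.0], 0.74)]
side dish [([319.0, 263.0, 63.0, 46.0], 0.94)]
side shaker [([334.0, 227.0, 16.0, 28.0], 0.75)]
```

View pics/both0.png

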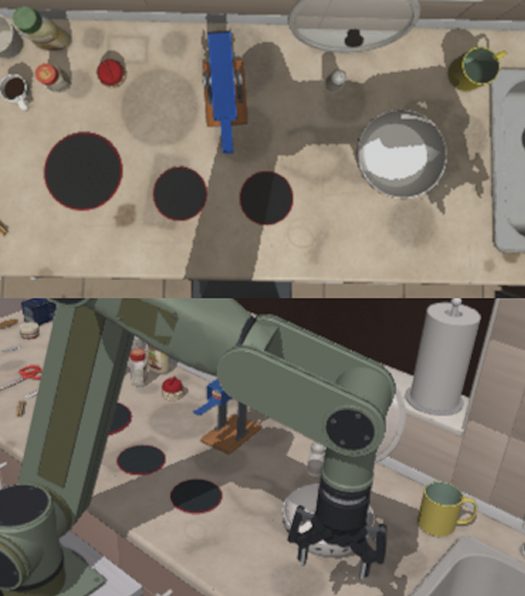

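```bash
cat >> h.py <<'E'
def bluerect(c,z):
    m=cv2.inRange(cv2.cvtColor(c["color"],cv2.COLOR_BGR2HSV),(105,150,60),(125,255,255))
    n,l,s,_=cv2.connectedComponentsWithStats(m);i=1+np.argmax(s[1:,4]);pts=np.argwhere(l==i)[:,::-1]
    W=np.array([onz(c,u,v,z)[:2] for u,v in pts]); return pts,W
E
python3 - <<'E'
from h import *
c=cam("top")
print("mat pinpoint", [onz(c,*x["centre"],0.0).round(3) for x in arm.pinpoint("top","mat")])
pts,W=bluerect(c,0.186)
print(pts.min(0),pts.max(0))
(cx,cy),(w,h),a=cv2.minAreaRect((W*1000).astype(np.float32));print(cx,cy,w,h,a)
for x in np.arange(W[:,0].min(),W[:,0].max(),0.02):
    s=W[abs(W[:,0]-x-.01)<.01]; print(round(x+.01,3),s[:,1].min().round(4),s[:,1].max().round(4),s[:,1].mean().round(4))
# dark disc mat
g=c["color"].astype(int); m=((g.max(2)<70)).astype(np.uint8)
n,l,s,ct=cv2.connectedComponentsWithStats(m)
for i in range(1,n):
    if s[i,4]>300 and s[i,4]<5000: print("dark",s[i],ct[i].round(1),onz(c,*ct[i],.006).round(4), (s[i,2]/391*1.27).round(3))
E
```

```text
mat pinpoint [array([ 0.41 , -0.051,  0.   ]), array([0.423, 0.135, 0.   ]), array([0.464, 0.374, 0.   ])]
[257 143] [275 226]
625.7693481445312 46.87610626220703 236.32997131347656 42.65370178222656 5.403725624084473
0.518 0.0262 0.0433 0.0355
0.538 0.0295 0.0466 0.0373
0.558 0.0299 0.0471 0.0393
0.578 0.0221 0.0616 0.0419
0.598 0.0225 0.065 0.0437
0.618 0.0258 0.0683 0.0459
0.638 0.0263 0.0689 0.0483
0.658 0.0296 0.0694 0.0495
0.678 0.0329 0.0728 0.0519
0.698 0.0334 0.0734 0.0534
0.718 0.0338 0.0768 0.0553
0.738 0.0372 0.0772 0.0565
dark [ 395    0  128   94 4880] [447.  25.] [ 1.2266 -0.5526  0.006 ] 0.416
dark [ 449    0  111  116 4327] [506.7  46.7] [ 1.1541 -0.7573  0.006 ] 0.361
dark [ 476  132   84  157 3327] [538.7 229.9] [ 0.5267 -0.8407  0.006 ] 0.273
dark [478 207  22  23 392] [488.6 217.9] [ 0.5623 -0.6764  0.006 ] 0.071
dark [ 142  215   52   52 2102] [168.  240.2] [0.4673 0.3663 0.006 ] 0.169
dark [ 219  239   36   36 1008] [236.4 256.1] [0.4208 0.1449 0.006 ] 0.117
dark [ 279  241   36   37 1038] [296.7 258.9] [ 0.4158 -0.0493  0.006 ] 0.117
dark [ 231  317   91   27 1616] [278.5 330.7] [0.1897 0.0043 0.006 ] 0.296
dark [533 375  27  45 925] [548.2 399.4] [-0.0057 -0.847   0.006 ] 0.088
```

move_arm:
  commands: [0,0,0,-50,0,0,0,0,-50,0,0,40,-20,0,8,0,40,-20,0,8,0,40,-20,0,8]

```text
time_s: 2.0
ee_pos: [0.3313, -0.4348, 0.3402]
tcp_rot: [3.14, -0.001, -0.008]
wrist_force: [0.7, -0.1, -0.1]
gripper_width: 0.997
finger_force: 0.0
```

move_arm:
  commands: [255,15,-47,0,-5.5,255,15,-47,0,0,255,15,-47,0,0,255,15,-47,0,0,255,15,-47,0,0]

```text
time_s: 2.5
ee_pos: [0.3879, -0.1943, 0.3395]
tcp_rot: [3.141, -0.001, 0.094]
wrist_force: [0.8, 0.7, -0.8]
gripper_width: 0.142
finger_force: 0.0
```

move_arm:
  commands: [255,15,-47,0,0,255,15,-47,0,0,255,15,-47,0,0,255,15,-47,0,0,255,15,-30,0,0]

```text
time_s: 3.0
ee_pos: [0.4416, 0.0308, 0.3397]
tcp_rot: [-3.141, -0.001, 0.097]
wrist_force: [0.7, 0.1, -0.3]
gripper_width: -0.003
finger_force: 0.0
```

Run:
```python
from h import *
c=cam("wrist");cv2.imwrite("pics/w1.png",c["color"]);s=cam("side");cv2.imwrite("pics/s1.png",s["color"])
print(c["position"],c["attitude"],c["vfov"],arm.read_state()["ee_pos"],arm.read_state()["tcp_rot"])
for t in ("pivot","mouth","press_pad"):
  for n,k in(("wrist",c),("side",s)): print(t,n,[(np.round(x["centre"],1).tolist(),round(x["confidence"],2),onz(k,*x["centre"],dict(pivot=.165,mouth=.165,press_pad=.186)[t]).round(3)) for x in arm.pinpoint(n,t)][:2])
cv2.imwrite("pics/ws1.png",np.hstack([cv2.resize(c["color"],(400,300)),cv2.resize(s["color"][120:330,180:460],(400,300))]))
```

```text
[0.50688747 0.03702539 0.47239666] [-2.65582552e-01  6.51699481e-04 -1.47239537e+00] 64.36668971999572 [0.44273079 0.03121139 0.33916989] [-3.14039683e+00 -6.07268833e-04  1.00335250e-01]
pivot wrist []
pivot side [([286.9, 188.0], 0.57, array([0.668, 0.046, 0.165]))]
mouth wrist [([283.5, 36.9], 0.82, array([0.575, 0.043, 0.165]))]
mouth side [([265.9, 196.5], 0.74, array([0.574, 0.061, 0.165])), ([286.1, 190.3], 0.47, array([0.654, 0.038, 0.165]))]
press_pad wrist [([287.1, 11.7], 0.91, array([0.588, 0.041, 0.186]))]
press_pad side [([274.5, 194.3], 0.56, array([0.58 , 0.027, 0.186]))]
```

View pics/ws1.png

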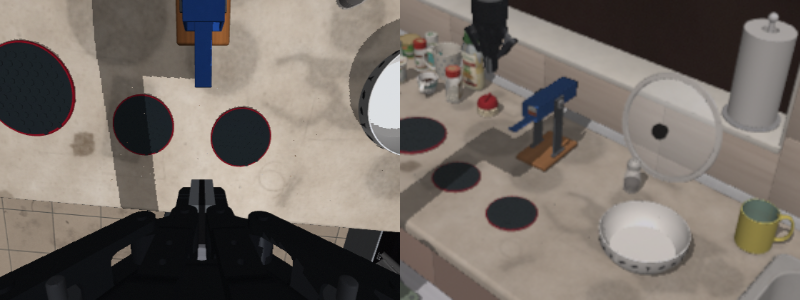

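move_arm:
  commands: [255,36,1,20,0,255,36,1,25,0,255,36,1,30,0,255,37,0,45,0,255,0,0,10,0]

```text
time_s: 3.9
ee_pos: [0.5822, 0.0369, 0.2104]
tcp_rot: [-3.141, 0.007, 0.093]
wrist_force: [-0.9, -0.7, -0.6]
gripper_width: -0.002
finger_force: 0.0
```

move_arm:
  commands: [255,0,0,6,0,255,0,0,6,0,255,0,0,6,0,255,0,0,5,0,255,0,0,4,0]

```text
time_s: 4.4
ee_pos: [0.5806, 0.038, 0.1904]
tcp_rot: [3.141, -0.001, 0.095]
wrist_force: [-3.8, -1.5, 7.6]
gripper_width: -0.003
finger_force: 3.7
```

move_arm:
  commands: [255,1,0,4,0,255,0,0,4,0,255,1,0,4,0,255,0,0,3,0,255,0,0,0,0]

```text
time_s: 4.9
ee_pos: [0.5818, 0.0382, 0.1748]
tcp_rot: [3.141, 0.001, 0.095]
wrist_force: [-4.4, -0.3, 4.7]
gripper_width: -0.0
finger_force: 2.3
```

Run:
```python
from h import *
s=arm.read_state();print(s["ee_pos"],s["wrist_force"])
for n in("wrist","side","top"):
  c=cam(n);print(n,[(np.round(x["centre"],1).tolist(),round(x["confidence"],2)) for x in arm.pinpoint(n,"stone_center")],[(np.round(x["extent"],1).tolist(),round(x["confidence"],2)) for x in arm.spot_in(n,"stone_center")])
  cv2.imwrite(f"pics/{n}2.png",c["color"])
a=cv2.imread("pics/wrist2.png");b=cv2.imread("pics/side2.png")[150:240,220:340]
cv2.imwrite("pics/ws2.png",np.hstack([cv2.resize(a,(400,300)),cv2.resize(b,(400,300))]))
```

```text
[0.58181816 0.03822735 0.17475573] [-4.43430883 -0.27486984  4.70521046]
wrist [] []
side [] []
top [] [([181.1, 161.8, 17.6, 19.3], 0.29)]
```

View pics/ws2.png

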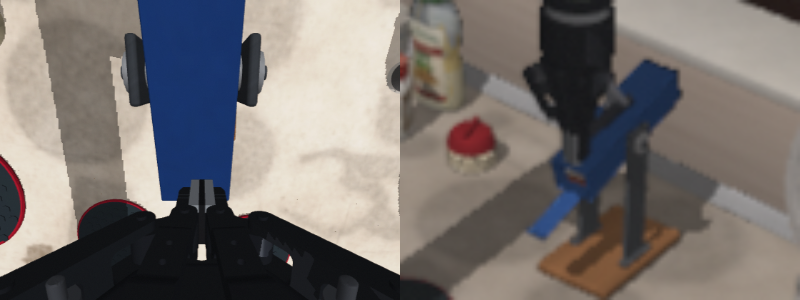

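move_arm:
  commands: [255,1,0,3,0,255,1,0,3,0,255,1,0,3,0,255,0,0,2,0,255,0,0,0,0]

```text
time_s: 5.85
ee_pos: [0.5846, 0.0385, 0.1668]
tcp_rot: [3.141, 0.001, 0.095]
wrist_force: [-12.8, -1.7, 22.5]
gripper_width: -0.003
finger_force: 12.6
```

Run:
```python
from h import *
w=cv2.imread("pics/wrist2.png");c=cam("wrist")
for p in((127,70),(262,72)): print("bolt",onz(c,p[0]*1.4,p[1]*1.4,.165).round(4))
for n in("side","top"):
  c=cam(n)
  print(n,[(np.round(x["extent"],1).tolist(),round(x["confidence"],2)) for x in arm.spot_in(n,"stone_center")])
  cv2.imwrite(f"pics/{n}3.png",c["color"])
b=cv2.imread("pics/side3.png")[150:240,220:340];a=cv2.imread("pics/top3.png")[140:260,210:330]
cv2.imwrite("pics/ws3.png",np.hstack([cv2.resize(a,(300,300)),cv2.resize(b,(400,300))]))
```

```text
bolt [0.6548 0.0852 0.165 ]
bolt [0.6607 0.0132 0.165 ]
side [([256.7, 204.5, 21.6, 18.5], 0.48), ([266.6, 166.8, 39.3, 44.0], 0.18)]
top [([262.7, 207.9, 14.0, 18.9], 0.66)]
```

View pics/ws3.png

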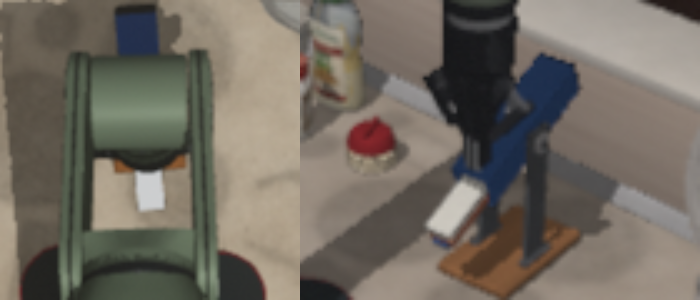

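move_arm:
  commands: [255,0,0,-30,0,255,0,0,-45,0,255,40,-1,-20,0,255,45,-1,0,0,255,40,-1,0,0]

```text
time_s: 6.6
ee_pos: [0.7128, 0.0538, 0.2599]
tcp_rot: [3.141, -0.006, 0.095]
wrist_force: [0.4, 0.3, 0.6]
gripper_width: 0.004
finger_force: 0.0
```

move_arm:
  commands: [255,0,0,0,0]

```text
time_s: 6.7
ee_pos: [0.7146, 0.0541, 0.2555]
tcp_rot: [-3.142, -0.002, 0.095]
wrist_force: [-0.7, -0.3, -0.1]
gripper_width: -0.001
finger_force: 0.0
```

Run:
```python
from h import *
s=arm.read_state();print(s["ee_pos"],s["tcp_rot"],s["wrist_force"])
n="side";c=cam(n)
for t in ("pivot","mouth","stone_center"):print(t,[(np.round(x["centre"],1).tolist(),round(x["confidence"],2)) for x in arm.pinpoint(n,t)])
print([(np.round(x["extent"],1).tolist(),round(x["confidence"],2)) for x in arm.spot_in(n,"stone_center")])
# expected for stop tilt, stone at lip
P=np.array([.656,.049,.165]);yw=.092
def pt(a,h,th): return P+np.r_[np.array([np.cos(yw),np.sin(yw)])*(-a*np.cos(th)-h*np.sin(th)),-a*np.sin(th)+h*np.cos(th)]
for k,a,h in(("pivot",0,0),("mouth",80,0),("stone",70,-7),("stonetip_top",145,4)): print(k,pt(a/1e3,h/1e3,.42).round(3),proj(c,pt(a/1e3,h/1e3,.42)).round(1))
```

```text
[0.71461921 0.05407258 0.25545224] [-3.14154643e+00 -2.48265203e-03  9.51514465e-02] [-0.66555343 -0.25769193 -0.0503277 ]
pivot [([287.6, 192.0], 0.85)]
mouth [([268.9, 205.8], 0.79)]
stone_center [([273.5, 205.2], 0.53)]
[([255.8, 201.7, 24.5, 22.7], 0.57)]
pivot [0.656 0.049 0.165] [284.1 189. ]
mouth [0.583 0.042 0.132] [271.6 205.4]
stone [0.595 0.043 0.13 ] [273.6 204.5]
stonetip_top [0.523 0.037 0.11 ] [260.8 218.6]
```

move_arm:
  commands: [255,0,0,15,0,255,0,0,10,0,255,0,0,10,0,255,0,0,8,0,255,0,0,8,0]

```text
time_s: 7.45
ee_pos: [0.7119, 0.0536, 0.209]
tcp_rot: [3.141, -0.007, 0.095]
wrist_force: [2.1, -0.4, 8.5]
gripper_width: 0.0
finger_force: 3.6
```

move_arm:
  commands: [255,0,0,0,0,255,0,0,0,0]

```text
time_s: 7.65
ee_pos: [0.7107, 0.0535, 0.2074]
tcp_rot: [3.141, -0.002, 0.095]
wrist_force: [0.9, 0.5, 3.2]
gripper_width: -0.0
finger_force: 1.4
```

move_arm:
  commands: [255,0,0,4,0,255,0,0,3,0,255,0,0,3,0,255,0,0,1,0,255,0,0,0,0]

```text
time_s: 8.15
ee_pos: [0.7123, 0.0536, 0.1978]
tcp_rot: [3.141, -0.007, 0.095]
wrist_force: [2.9, -0.1, 6.3]
gripper_width: 0.003
finger_force: 3.1
```

Run:
```python
from h import *
s=arm.read_state();print(s["ee_pos"],s["tcp_rot"],s["wrist_force"])
n="side";c=cam(n)
for t in ("pivot","mouth","stone_center"):print(t,[(np.round(x["centre"],1).tolist(),round(x["confidence"],2)) for x in arm.pinpoint(n,t)])
print([(np.round(x["extent"],1).tolist(),round(x["confidence"],2)) for x in arm.spot_in(n,"stone_center")])
P=np.array([.656,.049,.165]);yw=.092
def pt(a,h,th): return P+np.r_[np.array([np.cos(yw),np.sin(yw)])*(-a*np.cos(th)-h*np.sin(th)),-a*np.sin(th)+h*np.cos(th)]
for th in(0,.05,.1):print(th,[proj(c,pt(a/1e3,h/1e3,th)).round(1) for a,h in((0,0),(80,0),(70,-7),(145,4))])
b=c["color"][150:240,220:340]
cv2.imwrite("pics/s4.png",cv2.resize(b,(480,360)))
```

```text
[0.7123265  0.05364271 0.19781165] [ 3.14134293 -0.00668467  0.09486179] [ 2.94332863 -0.13067443  6.33502876]
pivot []
mouth [([269.0, 200.4], 0.65)]
stone_center [([268.6, 200.1], 0.68), ([268.1, 197.9], 0.44)]
[([254.6, 195.8, 23.2, 20.2], 0.73), ([169.8, 202.0, 43.4, 27.1], 0.21)]
0 [array([284.1, 189. ]), array([270.5, 198.4]), array([272.2, 198.9]), array([258.8, 205.4])]
0.05 [array([284.1, 189. ]), array([270.5, 199.3]), array([272.3, 199.7]), array([258.8, 207.2])]
0.1 [array([284.1, 189. ]), array([270.5, 200.3]), array([272.4, 200.4]), array([258.8, 209. ])]
```

View pics/s4.png

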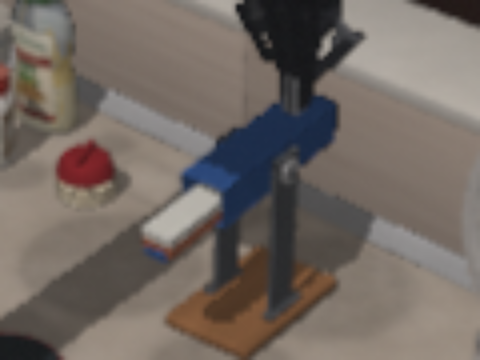

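move_arm:
  commands: [255,0,0,-35,0,255,-10,0,-40,0,100,-50,0,0,0,0,-50,0,0,0,0,-45,0,20,0]

```text
time_s: 8.9
ee_pos: [0.5552, 0.0387, 0.2526]
tcp_rot: [3.141, -0.005, 0.095]
wrist_force: [0.2, -0.1, -0.2]
gripper_width: 0.506
finger_force: 0.0
```

move_arm:
  commands: [0,-6,-1,20,0,0,0,0,5,0,0,0,0,0,0]

```text
time_s: 9.2
ee_pos: [0.5503, 0.0392, 0.2252]
tcp_rot: [3.142, 0.001, 0.095]
wrist_force: [0.4, -0.0, 1.3]
gripper_width: 0.99
finger_force: 0.0
```

Run:
```python
from h import *
s=arm.read_state();print(s["ee_pos"],s["tcp_rot"],s["wrist_force"],s["gripper_width"])
c=cam("wrist");cv2.imwrite("pics/w5.png",c["color"])
g=c["color"];m=((g.min(2)>130)&(g.max(2).astype(int)-g.min(2)<25)).astype(np.uint8)
n,l,st,ct=cv2.connectedComponentsWithStats(m)
for i in range(1,n):
    if st[i,4]>300: print(st[i],ct[i].round(1))
for t in ("mouth","stone_center"):print(t,[(np.round(x["centre"],1).tolist(),round(x["confidence"],2)) for x in arm.pinpoint("wrist",t)])
yw=.092;P=np.array([.656,.049])
for a in(80,105,145):
  q=np.r_[P-a/1e3*np.array([np.cos(yw),np.sin(yw)]),.169-a*5.5e-5]; print(a,q.round(3),proj(c,q).round(1))
```

```text
[0.55025467 0.03922468 0.22522904] [3.14151180e+00 7.96303780e-04 9.48571623e-02] [ 0.37604621 -0.01879523  1.25227488] 0.9895852406634106
[ 507   83   53   83 1215] [532.2 130.7]
[  70   86   43  100 1717] [ 92.6 141.1]
[173  90  26  24 307] [185.1 100.3]
[329 124  47  83 840] [358.  163.7]
[429 153  40  32 541] [447.7 169.6]
[472 173  28  32 306] [487.3 186.9]
[ 255  201   53   89 4178] [281.6 243.9]
mouth [([281.4, 191.9], 0.65)]
stone_center []
80 [0.576 0.042 0.165] [282.1 190.8]
105 [0.551 0.039 0.163] [282.  230.3]
145 [0.512 0.036 0.161] [281.7 287.6]
```

View pics/w5.png

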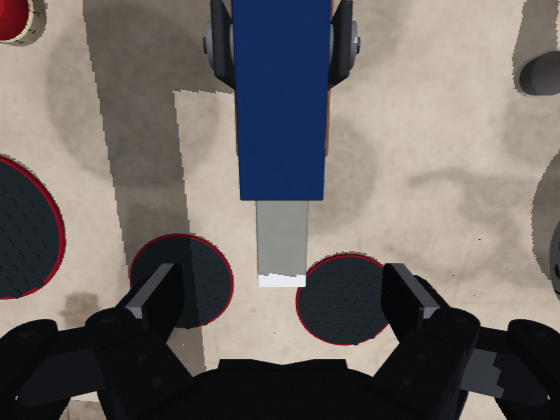

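move_arm:
  commands: [0,1,0,25,0,0,0,0,25,0,0,0,0,15,0,0,0,0,7,0,0,0,0,0,0]

```text
time_s: 9.85
ee_pos: [0.5516, 0.0393, 0.1532]
tcp_rot: [3.142, 0.001, 0.095]
wrist_force: [0.4, -0.4, -0.1]
gripper_width: 1.004
finger_force: 0.0
```

move_arm:
  commands: [255,0,0,0,0,255,0,0,0,0,255,0,0,0,0,255,0,0,0,0,255,0,0,0,0]

```text
time_s: 10.35
ee_pos: [0.5514, 0.0394, 0.1544]
tcp_rot: [3.141, -0.001, 0.095]
wrist_force: [-0.5, 0.2, 3.1]
gripper_width: 0.356
finger_force: 63.3
```

Gripped (opening about 30 mm, 63 N). Raise 9 mm, then draw.

move_arm:
  commands: [255,0,0,-4,0,255,0,0,-5,0,255,0,0,0,0,255,0,0,0,0]

```text
time_s: 10.75
ee_pos: [0.5508, 0.0393, 0.1626]
tcp_rot: [3.141, 0.001, 0.095]
wrist_force: [0.0, -0.0, -2.4]
gripper_width: 0.355
finger_force: 62.8
```

Run:
```python
from h import *
s=arm.read_state();print(s["ee_pos"],s["tcp_rot"],s["wrist_force"],s["wrist_torque"],s["gripper_width"])
c=cam("side");cv2.imwrite("pics/s6.png",cv2.resize(c["color"][150:240,220:340],(480,360),interpolation=cv2.INTER_CUBIC))
```

```text
[0.55079514 0.03929963 0.16264098] [3.14149690e+00 5.47817311e-04 9.48504482e-02] [ 0.01643872 -0.01686081 -2.35943913] [0.05670148 0.07390308 0.03449855] 0.35547972478249507
```

View pics/s6.png

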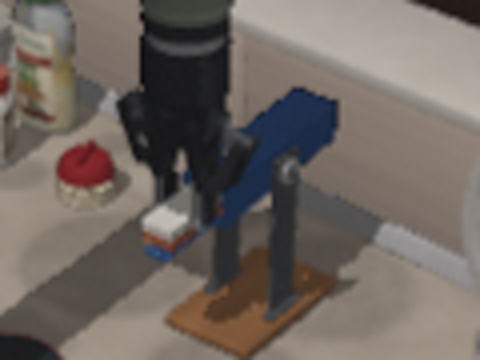

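move_arm:
  commands: [255,-15,0,1,0,255,-25,0,1.4,0,255,-25,0,1.4,0,255,-25,0,1.4,0,255,-25,0,1.4,0]

```text
time_s: 11.3
ee_pos: [0.4353, 0.0283, 0.1558]
tcp_rot: [3.142, 0.001, 0.095]
wrist_force: [0.2, -0.8, -1.6]
gripper_width: 0.359
finger_force: 62.9
```

move_arm:
  commands: [255,-25,0,0,0,255,-25,0,0,0,255,-20,0,-5,0,255,0,0,-15,0,255,0,0,0,0]

```text
time_s: 11.8
ee_pos: [0.3675, 0.0218, 0.1774]
tcp_rot: [3.141, -0.004, 0.095]
wrist_force: [1.0, -0.7, -1.2]
gripper_width: 0.364
finger_force: 62.9
```

Run:
```python
from h import *
s=arm.read_state();print(s["ee_pos"],s["tcp_rot"],s["wrist_force"],s["wrist_torque"],s["gripper_width"])
c=cam("side");cv2.imwrite("pics/s7.png",cv2.resize(c["color"][130:310,180:420],(640,480),interpolation=cv2.INTER_CUBIC))
```

```text
[0.36753638 0.02179557 0.17738157] [ 3.14128005 -0.00388715  0.09474959] [ 1.03897745 -0.6621151  -1.17083271] [ 0.00803742  0.0361237  -0.02648287] 0.36364839979198377
```

View pics/s7.png

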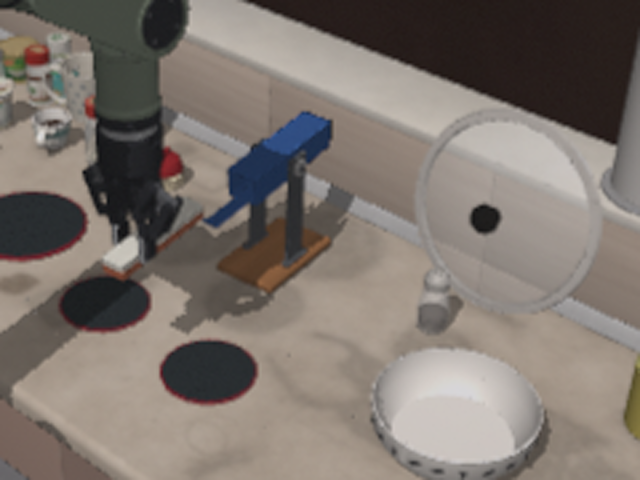

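move_arm:
  commands: [255,0,-35,0,0,255,4,-42,0,0,255,15,-44,0,0,255,15,-44,0,0,255,15,-44,0,0]

```text
time_s: 12.35
ee_pos: [0.3961, 0.2365, 0.1752]
tcp_rot: [3.141, 0.001, 0.095]
wrist_force: [1.6, -0.1, -2.0]
gripper_width: 0.354
finger_force: 62.9
```

move_arm:
  commands: [255,15,-44,0,0,255,15,-44,10,0,255,15,-36,20,0,255,0,0,20,0,255,0,0,0,0]

```text
time_s: 12.85
ee_pos: [0.4271, 0.3618, 0.1218]
tcp_rot: [3.137, 0.007, 0.096]
wrist_force: [-0.6, -0.9, -2.3]
gripper_width: 0.353
finger_force: 62.9
```

Run:
```python
from h import *
s=arm.read_state();print(s["ee_pos"],s["tcp_rot"],s["wrist_force"],s["gripper_width"])
c=cam("wrist");sd=cam("side")
print([(np.round(x["centre"]).tolist(),round(x["confidence"],2),onz(c,*x["centre"],0).round(3)) for x in arm.pinpoint("wrist","mat")])
print([(np.round(x["centre"]).tolist(),round(x["confidence"],2),onz(c,*x["centre"],s["ee_pos"][2]).round(3)) for x in arm.pinpoint("wrist","stone_center")])
# red edge pixels -> circle fit on z=.006
h=cv2.cvtColor(c["color"],cv2.COLOR_BGR2HSV);m=cv2.inRange(h,(0,140,70),(8,255,255))|cv2.inRange(h,(172,140,70),(180,255,255))
W=np.array([onz(c,u,v,.006)[:2] for v,u in np.argwhere(m)]);W=W[np.linalg.norm(W-[.467,.366],axis=1)<.11]
for _ in range(4):
    A=np.c_[2*W,np.ones(len(W))];x=np.linalg.lstsq(A,(W**2).sum(1),rcond=None)[0];r=np.sqrt(x[2]+x[:2]@x[:2]);e=abs(np.linalg.norm(W-x[:2],axis=1)-r);W=W[e<max(2*np.median(e),.002)]
print("circle",x[:2].round(4),r.round(4),len(W))
cv2.imwrite("pics/w8.png",np.hstack([cv2.resize(c["color"],(440,330)),cv2.resize(sd["color"][150:300,120:280],(352,330))]))
```

```text
[0.42714645 0.36183288 0.12178918] [3.13667908 0.00713997 0.09642064] [-0.55437765 -0.88363915 -2.30190862] 0.353084857375101
[([546.0, 238.0], 0.79, array([0.422, 0.145, 0.   ]))]
[([282.0, 199.0], 0.66, array([0.462, 0.365, 0.122]))]
circle [0.4693 0.3672] 0.0852 2283
```

View pics/w8.png

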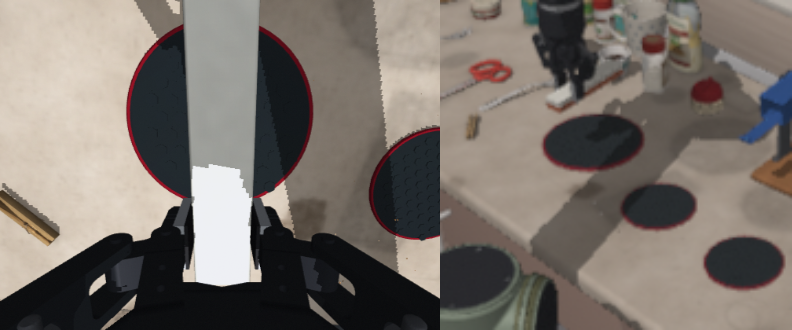

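move_arm:
  commands: [255,7,-1,30,0,255,0,0,30,0,255,0,0,20,0,255,0,0,10,0,255,0,0,0,0]

```text
time_s: 13.55
ee_pos: [0.4358, 0.3632, 0.0359]
tcp_rot: [3.141, 0.001, 0.094]
wrist_force: [-1.1, 0.1, -1.8]
gripper_width: 0.352
finger_force: 62.9
```

move_arm:
  commands: [255,0,0,3,0,255,0,0,3,0,255,0,0,0,0]

```text
time_s: 13.85
ee_pos: [0.4361, 0.364, 0.0307]
tcp_rot: [-3.141, -0.001, 0.095]
wrist_force: [0.7, -0.1, -2.2]
gripper_width: 0.357
finger_force: 62.9
```

move_arm:
  commands: [255,0,0,3,0,255,0,0,3,0,255,0,0,2,0,255,0,0,0,0]

```text
time_s: 14.25
ee_pos: [0.4358, 0.3639, 0.0223]
tcp_rot: [3.141, 0.0, 0.095]
wrist_force: [0.1, -0.5, 1.4]
gripper_width: 0.359
finger_force: 63.4
```

move_arm:
  commands: [255,0,0,1.5,0,255,0,0,1.5,0,255,0,0,0,0]

```text
time_s: 14.55
ee_pos: [0.437, 0.3641, 0.0203]
tcp_rot: [-3.141, -0.003, 0.095]
wrist_force: [1.5, -0.7, 6.8]
gripper_width: 0.359
finger_force: 64.4
```

Close to flat; open gently, then rise.

move_arm:
  commands: [140,0,0,0,0,120,0,0,0,0,80,0,0,0,0,0,0,0,0,0,0,0,0,0,0]

```text
time_s: 15.05
ee_pos: [0.4357, 0.3638, 0.0189]
tcp_rot: [3.141, 0.0, 0.095]
wrist_force: [1.0, 0.1, 0.8]
gripper_width: 0.99
finger_force: 0.0
```

move_arm:
  commands: [0,0,0,-20,0,0,0,0,-40,0,0,0,0,-50,0,0,0,0,-30,0,0,0,0,0,0]

```text
time_s: 15.55
ee_pos: [0.4381, 0.3657, 0.1642]
tcp_rot: [-3.136, -0.009, 0.095]
wrist_force: [-0.1, 1.1, -1.0]
gripper_width: 0.996
finger_force: 0.0
```

Run:
```python
from h import *
s=arm.read_state();print(s["ee_pos"],s["wrist_force"],s["gripper_width"],s["finger_force"])
c=cam("wrist")
print([(np.round(x["centre"]).tolist(),round(x["confidence"],2),onz(c,*x["centre"],.017).round(3)) for x in arm.pinpoint("wrist","stone_center")])
sd=cam("side");cv2.imwrite("pics/w9.png",np.hstack([cv2.resize(c["color"],(440,330)),cv2.resize(sd["color"][150:300,120:280],(352,330))]))
```

```text
[0.4380936  0.36573743 0.16415662] [-0.08479069  1.0524492  -1.01890363] 0.9956774217697046 0.0
[([286.0, 162.0], 0.85, array([0.472, 0.367, 0.017]))]
```

View pics/w9.png

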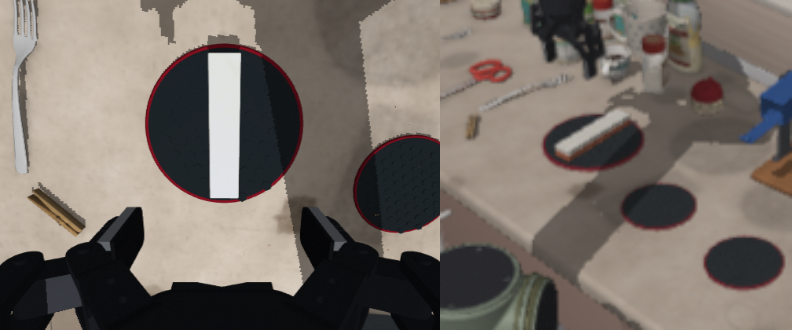

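The stone lies flat at (0.472, 0.367), about 3 mm from the mat's centre; the fingers are clear of it.

```bash
python3 -c "
from rig import arm
print(arm.job_done())"
```

```text
the job is handed in; nothing more can be done
None
```

The whetstone lies flat and released about 3 mm from the centre of the 173 mm mat, and the job was handed in at about 15.6 s; I saw nothing to suggest the shaker, jar or timer was touched, but no verdict came back.

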